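Let the tomato tin out of its roll-out rack

ROBOT

A 6-joint arm with a two-finger parallel gripper is mounted at the origin on a cart in front of the work surface, level with it; the furniture and walls round the work are solid. World frame = base frame: x ahead of the robot, y to its left, z up, the work surface at z = 0. Lengths are in m, angles in rad, forces in N, time in s.
With the tool pointing down it reaches from about 0.275 to 0.825 m from the base axis. Payload 5.2 kg.
Tool frame: the origin (TCP) lies on the centre line of the jaws, within the pads' length; the fingertips stand 22 mm ahead of it and the grasp point (between the pads) lies 3 mm ahead of it; z points along the fingers, y is the line along which they close (so a half turn about z gives the same grasp; the last joint's range is limited). The gripper opens to 93 mm and grips with 3 to 60 N. Pads are 15 mm wide; open, the fingers measure 128 mm over their backs; the gripper's body (75 mm by 188 mm) begins 65 mm behind the grasp point.
Start: joints at [-1.412, 0.259, 1.535, -0, 1.348, -0.203], TCP at [0.195, -0.514, 0.205] pointing down, gripper open.
Joint ranges: [-3.14, 3.14], [-0.91, 2.08], [0.19, 2.58], [-1.22, 4.36], [0.22, 2.71], [-3.12, 3.12]. Speed limits (rad/s): [2.57, 2.57, 3.14, 3.14, 3.14, 3.14].

INTERFACE

Orientations are given as a 3x3 rotation matrix whose columns are the frame's x, y, z axes.
In Python, from bench import state, read_camera, hand_in gives the robot as it stands.
- The arm moves only by the tool carry_out, never from a script. Its argument "commands" is text: rows parted by semicolons, each of 7 numbers parted by spaces: the shift along the tool's x, y, z in cm, then the turn, a rotation vector about the tool's x, y, z in rad, then the closure, from -1 (fully open) to 1 (shut). In form: dx dy dz ax ay az jaw; .... A call has 1 to 8 rows; each row is the pose to reach, as a shift and turn from the pose commanded when the call began, along the tool's axes at that moment; what a row does not reach only later rows make up. A row lasts 1/12 s, in which the tool goes at most 41.7 mm and 7.16 degrees, less where a joint would pass 70% of its speed; a pose out of reach is approached as far as the arm can. A call with a gripper value outside its range is refused whole. The fingers move at their own pace and stop on an object; the grip force is fixed at half the most. Time passes only in rows, so rows that repeat a pose let the fingers close. It gives the time, the measured TCP pose, the force, the opening and the grip force at its end, in the units of the state.
- state(): the state, without advancing time (a new reading comes with each control period).
- read_camera(name): name is "scene" or "top"; returns a dict with "color" (384x512x3 uint8, blue, green, red), "range_z" (384x512 float32, m along the optical axis (not along the pixel's ray), 0 where there is no reading), "mtx" (3x3 intrinsics, pixels), "R" (3x3) and "t" (3): a world point X has camera coordinates R X + t. Camera axes: x right, y down, z forward; pixel columns grow to the right and rows downward; lengths in m; the calibration is good to about 2 mm. A picture is of the moment at which its call begins.
- hand_in(): hands the job in; it is judged then, once.
The state is a dict: "t": time; "joint_pos": joint angles; "joint_velocities": joint speeds; "tau": joint torques, N m; "ee_pos": TCP position; "orientation": TCP orientation; "force": force on the tool from outside, world axes, zero at the start; "moment": the same for the moment, N m; "width": finger opening in m; "grasp_force": force on a finger pad.
Only numpy, scipy, OpenCV 4.12 (cv2) and the standard library are available. Lean on these libraries where they do the work, as an engineer would, in place of code of your own. Each camera call takes 0.05 s, during which the arm holds its last target. There are 200 camera calls.

TASK

Two small roll-out racks stand on the worktop: one holds the tall tomato tin on its side behind a gate, the other a slim spice jar. With your fingertips press down the lever paddle of the rack that holds the tin, keep it fully down until the tin has rolled under the lifted gate and lies against the end stop, then let the lever come back up so that the gate shuts behind the tin. Touch only that lever: do not touch the tin, pick nothing up, and leave the other rack, the mug, the lemon and the tub as they are.

Things in the scene. Friction and masses are not known exactly. Their poses are not given: they have to be found in the camera images.
- rack_tin: Low open light-wood rack fixed to the worktop, 130 mm wide (x), y -0.082 to +0.138, sides 60 mm high. Origin on the worktop, mid-lane. White floor slopes down 8 degrees to its +y, to an end stop 58 mm high (inner face y = 0.130). Gate bars the lane at y = 0.033. Lever on the -x side, pivot along x at (-0.075, 0.130, 0.062), paddle beyond the stop. This one holds the tomato tin.
- rack_jar: Low open light-wood rack fixed to the worktop, 130 mm wide (x), y -0.082 to +0.138, sides 60 mm high. Origin on the worktop, mid-lane. White floor slopes down 8 degrees to its +y, to an end stop 58 mm high (inner face y = 0.130). Gate bars the lane at y = 0.033. Lever on the -x side, pivot along x at (-0.075, 0.130, 0.062), paddle beyond the stop. This one holds the spice jar; leave it alone.
- rack_tin_paddle (a point): Middle of the top face of the lever paddle of the rack with the tomato tin: flat aluminium, 40 x 38 x 6 mm, 79 mm from the pivot. Lever up: at (-0.075, 0.209, 0.090) in the rack frame, sloping up 17 degrees outwards; fully pressed: 51 mm lower. Clear all round. Moves and turns with the lever.
- rack_jar_paddle (a point): Middle of the top face of the lever paddle of the rack with the spice jar: flat aluminium, 40 x 38 x 6 mm, 79 mm from the pivot. Lever up: at (-0.075, 0.209, 0.090) in the rack frame, sloping up 17 degrees outwards; fully pressed: 51 mm lower. Clear all round. Moves and turns with the lever. Not to be touched.
- rack_tin_lever (a joint): Lever of the rack with the tomato tin, rad: 0 = paddle up, gate shut (a spring holds it so); 0.65 = paddle fully down at its stop, gate fully lifted. The tin (75 mm thick) follows the rising gate, passes at about 0.5 and needs about a second to roll to the stop. Takes 2 N at the paddle to start, 7 N fully down; springs back when let go.
- rack_jar_lever (a joint): Lever of the rack with the spice jar, rad: 0 = paddle up, gate shut (a spring holds it so); 0.65 = paddle fully down at its stop, gate fully lifted. The jar (41 mm thick) is let out already at about 0.12. Takes 2 N at the paddle to start, 7 N fully down; springs back when let go.
- tomato_tin_center (a point): Centre of the tomato tin, a steel tin 75 mm in diameter and 110 mm long, lying on its side across the lane. At the start about (0, -0.009, 0.072) in the rack's frame, against the gate; let out, about (0, 0.092, 0.057), against the end stop.
- tomato_tin: The same tin; origin at the centre of its bottom face, its z axis along the tin (horizontal as it lies).
- spice_jar_center (a point): Centre of the spice jar, 41 mm in diameter and 105 mm long, with a black cap, lying on its side behind the gate of the other rack.
- mug: Loose blue and white mug, 78 x 112 x 92 mm, standing on the worktop. Origin at the centre of its underside.
- lemon: Loose lemon, 71 x 53 x 51 mm, on the worktop. Origin at its underside.
- tub: Loose lidded tub, 72 mm wide and 72 mm high, on the worktop. Origin at its underside.
Mind the look-alikes: they are no part of the job. What is shaped like the tomato_tin but purple is not meant.

How it is judged:
By the outcome, as a careful person would: the job done as asked, in the order asked, and still so for the second after the job is handed in, with the robot touching nothing.
It also fails if it takes over 35 s, if anything falls off the work surface, if the arm or the gripper's body presses on something with over 40 N, if the wrist force passes 120 N, or if a joint passes its speed limit or range.

## Working session

There is one attempt and no reset: what is moved stays moved. The work goes in short steps, Python scripts to look and compute and a tool call to move; the robot and the scene stay as the last step left them, time stands still between calls to the robot, and variables do not carry over. Pictures are saved under pics/ and viewed, at most 10 in all, crops included, and the job is handed in when it is done.

Besides the shell and the picture viewer there is one more tool, called after "Call:" as name(argument=value, ...), one argument or row to a line, values as JSON. carry_out: Moves the arm, as the interface text tells. Its arguments: {"type":"object","properties":{"commands":{"type":"string"}},"required":["commands"]}

```bash
mkdir -p pics; python3 - <<'E'
from bench import state, read_camera
import cv2,numpy as np
for n in("scene","top"):
    c=read_camera(n); cv2.imwrite(f"pics/{n}0.png",c["color"]); np.savez(f"{n}.npz",**c)
s=state(); print(s["t"],s["ee_pos"],s["orientation"],s["force"])
E
```

```text
0.1 [ 0.19461987 -0.51388198  0.20391852] [[ 9.35263931e-01  3.53951005e-01 -2.56098086e-04]
 [ 3.53950949e-01 -9.35262626e-01  1.59553475e-03]
 [ 3.25222159e-04 -1.58289226e-03 -9.99998694e-01]] [-0.67455719 -0.66331315  0.28627701]
```

View pics/scene0.png

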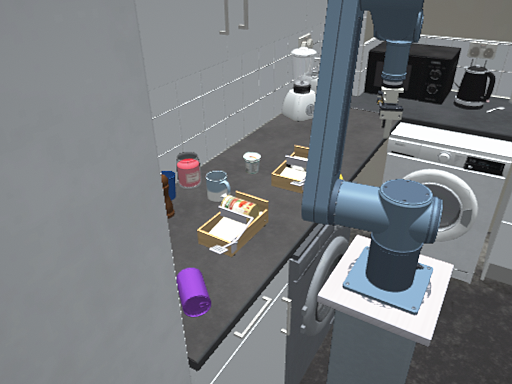

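View pics/top0.png

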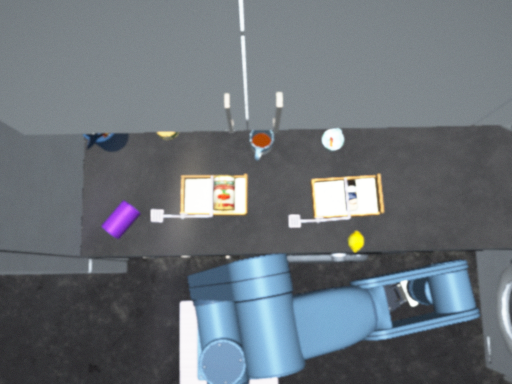

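The scene view shows the tin rack at about (235,222), the jar rack at (292,172) and the purple tin at (193,292). In the top view, the tin rack is at (214,195) with its tin at (224,194) and its paddle at (157,216). The jar rack is at (347,196) with its paddle at (294,221).

Look-alikes: the purple tin at (121,220) against the red-labelled tin at (224,194), and the paddle at (294,221) against the one at (157,216). I choose the paddle at (157,216) and will check it in a crop.

```bash
python3 - <<'E'
import cv2,numpy as np
c=np.load("top.npz"); K,R,t,Z=c["mtx"],c["R"],c["t"],c["range_z"]
cv2.imwrite("pics/crop.png",cv2.resize(c["color"][165:245,100:260],None,fx=5,fy=5,interpolation=cv2.INTER_CUBIC))
def w(u,v,z=None):
    z=Z[v,u] if z is None else z
    return R.T@(np.linalg.inv(K)@[u,v,1]*z-t)
for p in[(157,216),(154,216),(160,216),(157,213),(157,219),(182,176),(246,176),(181,214),(247,214),(224,194),(294,221),(121,220)]: print(p,w(*p).round(4))
# paddle pixels by height
v,u=np.mgrid[205:228,146:168]; P=np.array([w(a,b) for a,b in zip(u.ravel(),v.ravel())])
m=(P[:,2]>.07)&(P[:,2]<.12); print(m.sum(),P[m].mean(0),P[m].min(0),P[m].max(0)); 
# rack high points
v,u=np.mgrid[168:222,174:256]; P=np.array([w(a,b) for a,b in zip(u.ravel(),v.ravel())])
m=(P[:,2]>.052)&(P[:,2]<.066); r=cv2.minAreaRect(P[m][:,:2].astype(np.float32));print(r)
E
```

```text
(157, 216) [0.4283 0.2194 0.0871]
(154, 216) [0.4276 0.2274 0.0954]
(160, 216) [0.4285 0.2102 0.0839]
(157, 213) [0.4368 0.2173 0.0979]
(157, 219) [0.4181 0.2184 0.0912]
(182, 176) [0.565  0.1422 0.06  ]
(246, 176) [ 0.5537 -0.0731  0.0945]
(181, 214) [0.4361 0.1446 0.0638]
(247, 214) [ 0.4398 -0.0729 -0.0039]
(224, 194) [ 0.4934 -0.001   0.1067]
(294, 221) [ 0.4023 -0.2257  0.0948]
(121, 220) [0.4182 0.338  0.0818]
160 [0.43036608 0.21889586 0.09069212] [0.41114917 0.18871453 0.0714796 ] [0.45117806 0.23827246 0.10314654]
((0.5013419389724731, 0.04201045632362366), (0.14294053614139557, 0.21943925321102142), 2.3393046855926514)
```

View pics/crop.png

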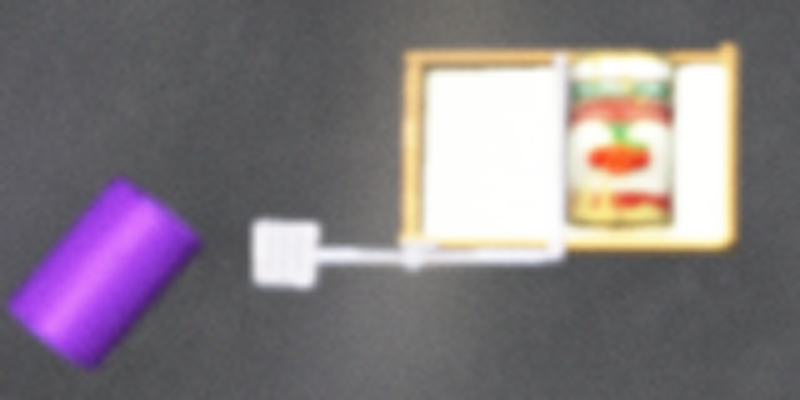

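The crop confirms it. The red-labelled tin lies behind the gate, and its lever runs to the paddle at crop (286,253), which is top px (157,216). That puts the paddle at world (0.430, 0.219, 0.0905). The purple tin is separate and stays clear. First I'll raise and turn the tool so its y lies along world x, with the jaws shut.

Call:
carry_out(
  commands="0 0 -3 0 0 -0.12 1;0 0 -3 0 0 -0.24 1;0 0 -3 0 0 -0.36 1;0 0 -3 0 0 -0.48 1;0 0 -3 0 0 -0.6 1;0 0 -3 0 0 -0.72 1;0 0 -3 0 0 -0.84 1;0 0 -3 0 0 -0.96 1",
)

```text
t: 0.77
ee_pos: [0.1946, -0.5141, 0.2341]
orientation: [[0.241, 0.971, -0.0], [0.971, -0.241, 0.001], [0.001, -0.0, -1.0]]
force: [-0.6, 0.4, -0.2]
width: 0.0442
grasp_force: 0.0
```

Call:
carry_out(
  commands="0 0 0 0 0 -0.12 1;0 0 0 0 0 -0.24 1;0 0 0 0 0 -0.25 1;0 0 0 0 0 -0.25 1",
)

```text
t: 1.1
ee_pos: [0.1947, -0.5141, 0.2343]
orientation: [[0.002, 1.0, -0.0], [1.0, -0.002, 0.001], [0.001, -0.0, -1.0]]
force: [-0.4, 0.4, 0.6]
width: 0.0179
grasp_force: 0.0
```

Call:
carry_out(
  commands="4 1.3 0 0 0 0 1;8 2.6 0 0 0 0 1;12 3.9 0 0 0 0 1;16 5.1 0 0 0 0 1;20 6.4 0 0 0 0 1;24 7.7 0 0 0 0 1;28 9 0 0 0 0 1;32 10.3 0 0 0 0 1",
)

```text
t: 1.77
ee_pos: [0.2965, -0.1951, 0.2347]
orientation: [[0.004, 1.0, 0.0], [1.0, -0.004, -0.0], [-0.0, 0.0, -1.0]]
force: [1.3, 0.1, 0.1]
width: 0.0008
grasp_force: 0.0
```

Call:
carry_out(
  commands="4 1.3 0 0 0 0 1;8 2.6 0 0 0 0 1;12 3.9 0 0 0 0 1;16 5.1 0 0 0 0 1;20 6.4 0 0 0 0 1;24 7.7 0 0 0 0 1;28 9 0 0 0 0 1;32 10.3 0 0 0 0 1",
)

```text
t: 2.43
ee_pos: [0.3983, 0.1228, 0.2349]
orientation: [[0.002, 1.0, 0.001], [1.0, -0.002, -0.0], [-0.0, 0.001, -1.0]]
force: [0.8, -1.1, 0.8]
width: 0.0006
grasp_force: 0.0
```

Call:
carry_out(
  commands="4 1.3 0 0 0 0 1;8 2.6 0 0 0 0 1;9.3 2.9 0 0 0 0 1;9.3 2.9 0 0 0 0 1;9.3 2.9 0 0 0 0 1;9.3 2.9 0 0 0 0 1",
)

```text
t: 2.93
ee_pos: [0.4268, 0.2127, 0.2344]
orientation: [[0.001, 1.0, -0.001], [1.0, -0.001, -0.001], [-0.001, -0.001, -1.0]]
force: [0.1, -0.6, 1.0]
width: 0.0008
grasp_force: 0.0
```

Call:
carry_out(
  commands="0.7 0.3 2 0 0 0 1;0.7 0.3 4 0 0 0 1;0.7 0.3 6 0 0 0 1;0.7 0.3 8 0 0 0 1;0.7 0.3 10 0 0 0 1;0.7 0.3 10 0 0 0 1;0.7 0.3 10 0 0 0 1",
)

```text
t: 3.52
ee_pos: [0.4296, 0.219, 0.1345]
orientation: [[0.002, 1.0, -0.002], [1.0, -0.002, -0.001], [-0.001, -0.002, -1.0]]
force: [0.0, 1.4, 0.1]
width: 0.0008
grasp_force: 0.0
```

Call:
carry_out(
  commands="0 0 1 0 0 0 1;0 0 2 0 0 0 1;0 0 3 0 0 0 1;0 0 4 0 0 0 1;0 0 5 0 0 0 1;0 0 5.8 0 0 0 1;0 0 6.6 0 0 0 1;0 0 6.6 0 0 0 1",
)

```text
t: 4.18
ee_pos: [0.4298, 0.2205, 0.0673]
orientation: [[-0.001, 1.0, -0.001], [1.0, 0.001, -0.0], [-0.0, -0.001, -1.0]]
force: [0.9, -0.2, 0.7]
width: 0.0005
grasp_force: 0.4
```

```bash
python3 - <<'E'
from bench import state, read_camera
import cv2,numpy as np
a=read_camera("top")["color"][165:265,100:260];b=read_camera("scene")["color"][170:290,150:310]
cv2.imwrite("pics/p2.png",np.vstack([cv2.resize(a,(480,300),interpolation=2),cv2.resize(b,(400,300),interpolation=2).copy() if 0 else cv2.copyMakeBorder(cv2.resize(b,(400,300),interpolation=2),0,0,0,80,0)]))
s=state(); print(s["force"],s["ee_pos"],s["tau"])
E
```

```text
[-0.89031126 -0.51683513  0.95963332] [0.42992559 0.22031448 0.06831143] [-3.31610721e-02 -3.86169362e+01 -2.26968116e+01  1.17051867e-01
 -3.80041273e-01  7.30616841e-03]
```

View pics/p2.png

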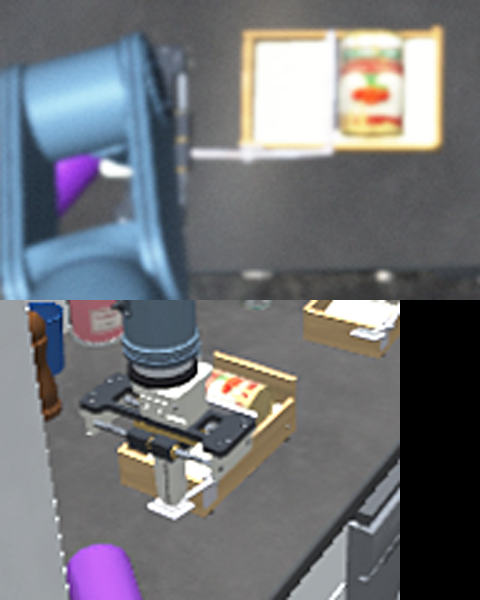

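```bash
cat >m.py <<'E'
from bench import read_camera
import numpy as np,cv2
def cloud(c):
    K,R,t,Z=c["mtx"],c["R"],c["t"],c["range_z"]; v,u=np.mgrid[:384,:512]
    d=np.stack([(u-K[0,2])/K[0,0]*Z,(v-K[1,2])/K[1,1]*Z,Z],-1)
    return (d-t)@R
E
python3 - <<'E'
from m import *
for n in("scene","top"):
    a=np.load(n+".npz"); b=read_camera(n)
    A,B=cloud(a),cloud(b)
    for nm,P in(("before",A),("now",B)):
        q=P.reshape(-1,3)
        for lab,y0,y1,x0,x1 in(("lever",.155,.185,.42,.445),("gate",.03,.06,.45,.55),("gatearm",.03,.1,.415,.435),("paddle",.195,.245,.405,.455)):
            m=(q[:,0]>x0)&(q[:,0]<x1)&(q[:,1]>y0)&(q[:,1]<y1)&(q[:,2]>.01)&(q[:,2]<.2)
            z=q[m][:,2]; print(n,nm,lab,m.sum(),np.percentile(z,[5,25,50,75,95]).round(3) if m.sum() else "")
    if n=="scene": cv2.imwrite("pics/p3.png",cv2.resize(np.hstack([a["color"][200:270,185:285],b["color"][200:270,185:285]]),None,fx=4,fy=4,interpolation=2))
E
```

```text
scene before lever 34 [0.028 0.036 0.065 0.072 0.074]
scene before gate 517 [0.025 0.029 0.073 0.089 0.096]
scene before gatearm 49 [0.029 0.074 0.083 0.088 0.092]
scene before paddle 107 [0.083 0.087 0.09  0.093 0.095]
scene now lever 30 [0.024 0.037 0.064 0.068 0.071]
scene now gate 100 [0.058 0.093 0.096 0.1   0.103]
scene now gatearm 13 [0.025 0.04  0.057 0.103 0.104]
scene now paddle 322 [0.078 0.086 0.112 0.135 0.189]
top before lever 20 [0.068 0.07  0.075 0.077 0.083]
top before gate 207 [0.024 0.03  0.087 0.093 0.098]
top before gatearm 43 [0.018 0.082 0.086 0.091 0.094]
top before paddle 156 [0.082 0.088 0.091 0.095 0.099]
top now lever 34 [0.067 0.071 0.077 0.18  0.192]
top now gate 214 [0.027 0.078 0.09  0.101 0.107]
top now gatearm 40 [0.079 0.088 0.096 0.101 0.107]
top now paddle 6 [0.071 0.073 0.078 0.158 0.189]
```

View pics/p3.png

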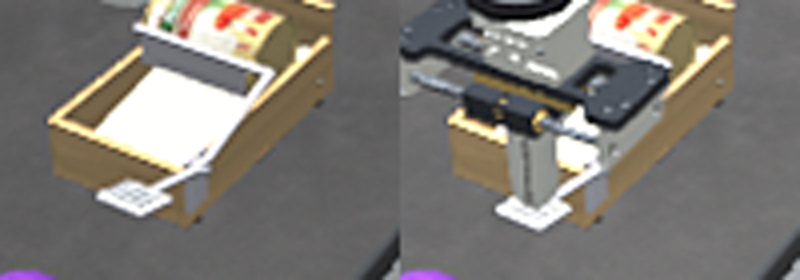

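The fingertip sits mid-paddle at about (535,200) in the right half. The paddle has dropped only about 1 cm and the gate has barely lifted, so I'll press further in small steps and watch the force.

Call:
carry_out(
  commands="0 0 0.5 0 0 0 1;0 0 1 0 0 0 1;0 0 1 0 0 0 1",
)

```text
t: 4.63
ee_pos: [0.4307, 0.2208, 0.0583]
orientation: [[-0.001, 1.0, 0.001], [1.0, 0.001, 0.001], [0.001, 0.001, -1.0]]
force: [-0.3, 1.6, 2.9]
width: 0.0007
grasp_force: 0.9
```

```bash
python3 - <<'E'
from m import *
from bench import state
b=read_camera("scene");B=cloud(b)
cv2.imwrite("pics/p4.png",cv2.resize(b["color"][180:270,180:290],None,fx=6,fy=6,interpolation=2))
u0,v0=180,180
for v in range(240,262,2): print(v,[tuple(B[v,u].round(3)) for u in range(212,228,4)])
q=cloud(read_camera("top")).reshape(-1,3)
m=(q[:,0]>.415)&(q[:,0]<.435)&(q[:,1]>.03)&(q[:,1]<.1);print(np.percentile(q[m][:,2],[50,75,95]))
s=state();print(s["force"],s["ee_pos"],s["joint_pos"])
E
```

```text
240 [(np.float64(0.444), np.float64(0.232), np.float64(0.12)), (np.float64(0.428), np.float64(0.235), np.float64(0.128)), (np.float64(0.414), np.float64(0.235), np.float64(0.133)), (np.float64(0.415), np.float64(0.216), np.float64(0.12))]
242 [(np.float64(0.445), np.float64(0.231), np.float64(0.112)), (np.float64(0.428), np.float64(0.235), np.float64(0.121)), (np.float64(0.414), np.float64(0.235), np.float64(0.127)), (np.float64(0.416), np.float64(0.215), np.float64(0.112))]
244 [(np.float64(0.447), np.float64(0.23), np.float64(0.103)), (np.float64(0.433), np.float64(0.23), np.float64(0.108)), (np.float64(0.417), np.float64(0.232), np.float64(0.116)), (np.float64(0.414), np.float64(0.217), np.float64(0.107))]
246 [(np.float64(0.448), np.float64(0.23), np.float64(0.095)), (np.float64(0.432), np.float64(0.231), np.float64(0.102)), (np.float64(0.418), np.float64(0.232), np.float64(0.108)), (np.float64(0.417), np.float64(0.214), np.float64(0.097))]
248 [(np.float64(0.446), np.float64(0.232), np.float64(0.09)), (np.float64(0.432), np.float64(0.232), np.float64(0.096)), (np.float64(0.417),
[... 1043 characters left out ...]
.float64(0.069))]
258 [(np.float64(0.437), np.float64(0.248), np.float64(0.069)), (np.float64(0.423), np.float64(0.247), np.float64(0.075)), (np.float64(0.415), np.float64(0.24), np.float64(0.073)), (np.float64(0.458), np.float64(0.164), np.float64(-0.0))]
260 [(np.float64(0.484), np.float64(0.191), np.float64(0.0)), (np.float64(0.422), np.float64(0.249), np.float64(0.069)), (np.float64(0.411), np.float64(0.245), np.float64(0.071)), (np.float64(0.453), np.float64(0.171), np.float64(-0.001))]
[0.00309047 0.00965506 0.11234547]
[0.27641301 0.59326659 0.26369906] [0.43031773 0.22031503 0.05846803] [ 2.42238845e-01  2.96445856e-01  1.88478865e+00 -4.50643480e-04
  9.60308483e-01  2.41254763e-01]
```

View pics/p4.png

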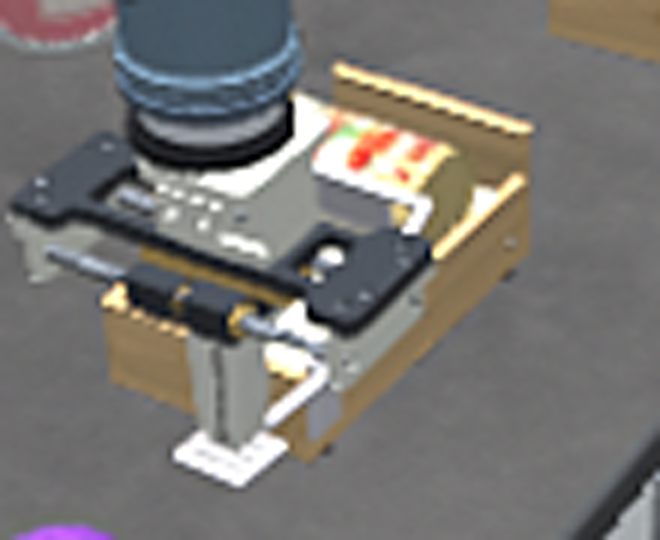

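The fingertip is on the paddle at about (235,440). The paddle top is at about z 0.071, the gate is partly lifted, and about 32 mm of travel remains.

Call:
carry_out(
  commands="0 0 0.6 0 0 0 1;0 0 1.2 0 0 0 1;0 0 1.8 0 0 0 1;0 0 2.4 0 0 0 1;0 0 2.8 0 0 0 1;0 0 2.8 0 0 0 1",
)

```text
t: 5.23
ee_pos: [0.4306, 0.2196, 0.0301]
orientation: [[-0.001, 1.0, 0.0], [1.0, 0.001, -0.001], [-0.001, 0.0, -1.0]]
force: [-0.0, -1.8, 7.8]
width: 0.0003
grasp_force: 3.6
```

Call:
carry_out(
  commands="0 0 0.2 0 0 0 1;0 0 0.3 0 0 0 1;0 0 0.3 0 0 0 1",
)

```text
t: 5.48
ee_pos: [0.4307, 0.2197, 0.0277]
orientation: [[-0.001, 1.0, 0.001], [1.0, 0.001, -0.001], [-0.001, 0.001, -1.0]]
force: [-0.9, -1.8, 9.1]
width: 0.0004
grasp_force: 3.7
```

```bash
python3 - <<'E'
from m import *
from bench import state
f=[]
b=read_camera("scene");B=cloud(b)
q=B.reshape(-1,3); m=(q[:,0]>.405)&(q[:,0]<.455)&(q[:,1]>.195)&(q[:,1]<.245)&(q[:,2]>.01);print(np.percentile(q[m][:,2],[5,15,25]))
c=read_camera("top")
cv2.imwrite("pics/p5.png",np.vstack([cv2.resize(b["color"][180:270,180:290],(550,300),interpolation=2),cv2.resize(c["color"][165:225,160:270],(550,300),interpolation=2)]))
for i in range(3):
    s=state();print(s["force"],s["ee_pos"])
E
```

```text
[0.0323515  0.03611559 0.04354081]
[-0.96920896 -2.61146111  8.08182624] [0.43076124 0.21972461 0.02784557]
[-0.96920896 -2.61146111  8.08182624] [0.43076124 0.21972461 0.02784557]
[-0.96920896 -2.61146111  8.08182624] [0.43076124 0.21972461 0.02784557]
```

View pics/p5.png

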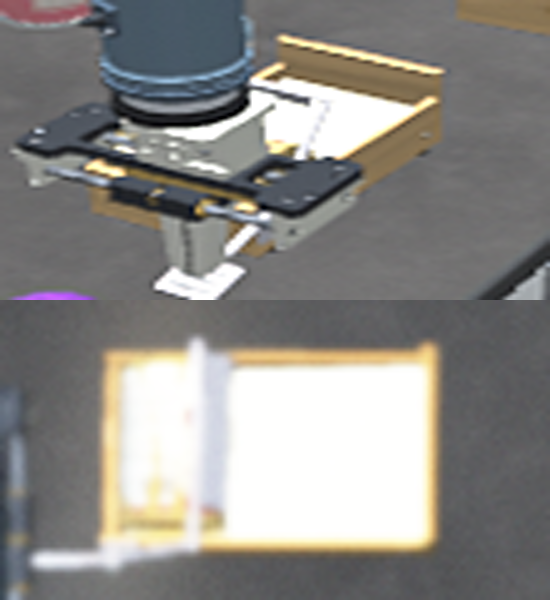

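The tin has rolled under the lifted gate: it is left of the raised gate in the top crop, at x 120–225. I'll press 3 mm more to be on the stop and hold for over a second.

Call:
carry_out(
  commands="0 0 0.1 0 0 0 1;0 0 0.2 0 0 0 1;0 0 0.3 0 0 0 1;0 0 0.3 0 0 0 1;0 0 0.3 0 0 0 1;0 0 0.3 0 0 0 1;0 0 0.3 0 0 0 1;0 0 0.3 0 0 0 1",
)

```text
t: 6.25
ee_pos: [0.4309, 0.2196, 0.0258]
orientation: [[-0.002, 1.0, 0.002], [1.0, 0.002, -0.001], [-0.001, 0.002, -1.0]]
force: [-2.8, -4.3, 17.8]
width: 0.0006
grasp_force: 7.6
```

Call:
carry_out(
  commands="0 0 0 0 0 0 1;0 0 0 0 0 0 1;0 0 0 0 0 0 1;0 0 0 0 0 0 1;0 0 0 0 0 0 1;0 0 0 0 0 0 1;0 0 0 0 0 0 1;0 0 0 0 0 0 1",
)

```text
t: 6.92
ee_pos: [0.4309, 0.2197, 0.0258]
orientation: [[-0.002, 1.0, 0.002], [1.0, 0.002, -0.001], [-0.001, 0.002, -1.0]]
force: [-3.8, -3.5, 16.4]
width: 0.0008
grasp_force: 7.6
```

```bash
python3 - <<'E'
from m import *
q=cloud(read_camera("top")).reshape(-1,3)
m=(q[:,0]>.46)&(q[:,0]<.54)&(q[:,1]>-.06)&(q[:,1]<.132)&(q[:,2]>.04)
for y in np.arange(.03,.14,.01):
    k=m&(abs(q[:,1]-y)<.005); print(round(y,3),k.sum(),np.median(q[k][:,2]).round(3) if k.any() else "")
E
```

```text
0.03 1 0.042
0.04 0 
0.05 0 
0.06 64 0.126
0.07 84 0.137
0.08 75 0.146
0.09 46 0.095
0.1 73 0.095
0.11 69 0.094
0.12 69 0.089
0.13 31 0.084
0.14 0
```

The lever is on its stop (17 N) and the tin is against the end stop, its top at 0.095. Now I'll let the lever up smoothly.

Call:
carry_out(
  commands="0 0 -0.6 0 0 0 1;0 0 -1.2 0 0 0 1;0 0 -1.8 0 0 0 1;0 0 -2.4 0 0 0 1;0 0 -3 0 0 0 1;0 0 -3.6 0 0 0 1;0 0 -4.2 0 0 0 1;0 0 -4.8 0 0 0 1",
)

```text
t: 7.63
ee_pos: [0.4301, 0.2196, 0.0728]
orientation: [[-0.001, 1.0, -0.001], [1.0, 0.001, -0.002], [-0.002, -0.001, -1.0]]
force: [0.9, -3.3, 1.6]
width: 0.0002
grasp_force: 1.2
```

Call:
carry_out(
  commands="0 0 -0.6 0 0 0 1;0 0 -1.2 0 0 0 1;0 0 -2.5 0 0 0 1;0 0 -5 0 0 0 1;0 0 -8 0 0 0 1;0 0 -11 0 0 0 1;0 0 -13 0 0 0 1;0 0 -13 0 0 0 1",
)

```text
t: 8.3
ee_pos: [0.4323, 0.2213, 0.2071]
orientation: [[-0.001, 1.0, 0.007], [1.0, 0.001, 0.002], [0.002, 0.007, -1.0]]
force: [-0.2, -0.5, 0.4]
width: 0.0006
grasp_force: 0.0
```

Call:
carry_out(
  commands="0 -3 0 0 0 0 1;0 -6 0 0 0 0 1;0 -9 0 0 0 0 1;0 -9 0 0 0 0 1;0 -9 0 0 0 0 1;0 -9 0 0 0 0 1",
)

```text
t: 8.8
ee_pos: [0.3404, 0.2204, 0.2024]
orientation: [[-0.001, 1.0, 0.0], [1.0, 0.001, 0.0], [0.0, 0.0, -1.0]]
force: [0.5, 0.4, 1.3]
width: 0.0004
grasp_force: 0.0
```

```bash
python3 - <<'E'
from m import *
from bench import state
b=read_camera("scene");c=read_camera("top")
q=cloud(b).reshape(-1,3); m=(q[:,0]>.405)&(q[:,0]<.455)&(q[:,1]>.195)&(q[:,1]<.245)&(q[:,2]>.01)&(q[:,2]<.13);print(np.percentile(q[m][:,2],[5,50,95]))
cv2.imwrite("pics/p6.png",np.vstack([cv2.resize(b["color"][140:320,150:370],(550,300),interpolation=2),cv2.resize(c["color"][120:260,80:400],(550,290),interpolation=2)]))
print(state()["force"])
E
```

```text
[0.08202444 0.08971704 0.09506483]
[ 0.43113523 -1.08468858  0.44355708]
```

View pics/p6.png

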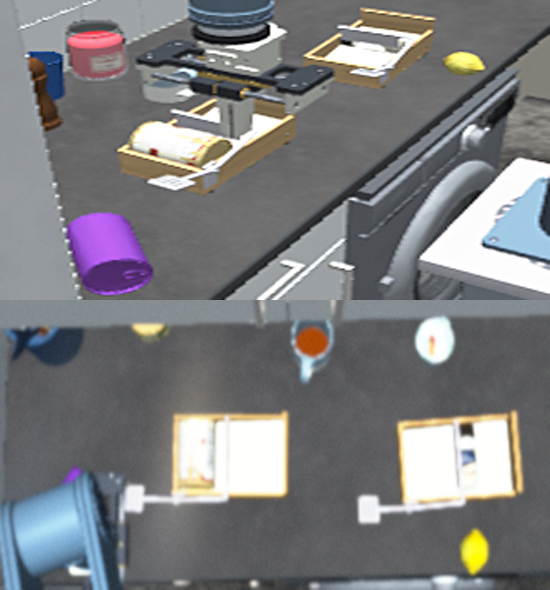

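The tin lies against the end stop at (195,455), with the gate shut behind it at (225,455) and the paddle back up at z 0.090. The jar rack, mug, lemon and tub are where they were, and the arm is clear.

```bash
python3 -c "from bench import hand_in; print(hand_in())"
```

```text
the job is handed in; nothing more can be done
None
```

The job is handed in: the tin rolled out and lies against the end stop with the gate shut behind it, the lever is back up, and the final pictures show everything else where it was.

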